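Take the transport cap off a water filter cartridge of unknown thread hand

TASK

Get the new water filter cartridge in the steel bracket ready for its filter head: take off its white screw cap. These cartridges come with right-hand or left-hand threads and nothing on the outside shows which, so try the cap to find which way it gives, unscrew it that way, lift it off and finish while still holding it in the gripper, level and still, about 10 cm straight above where it sat on the neck. Do not pull the cap off over its thread, and leave the canister, the tablet jar and the filter head where they stand.

Things in the scene. Friction and masses are not known exactly. Their poses are not given: they have to be found in the camera images.
- cap: White round screw cap, 60 mm in diameter, 36 mm high, open below, about 45 g, with a blue bar and a blue dot on its flat top. Origin: centre of its lower rim; z up to the closed top, x along the bar towards the dot. Its top 10 mm is a smooth disc, the skirt below is ribbed; it can be gripped across its diameter at any yaw. Screwed tight at the start, with its x axis along the bracket's x axis.
- cap_top (a point): Centre of the cap's flat top. One way (differs from start to start) a stop blocks the cap within 6 degrees and fingers slip round it. The loosening way (anticlockwise from above if right-hand, clockwise if left-hand) it drags a little (0.12 N m), climbs 12 mm per turn, about 2 mm in all, is free to lift after about 55 degrees and meets a stop at about 95: turn it some 70 degrees, then lift straight up.
- neck (a point): Fixed point on the axis of the cartridge in the bracket, level with the cap's lower rim when screwed down, 178 mm above the counter. The neck, 40 mm in diameter, 50 mm over its thread, ends 20 mm above this point; the cartridge's shoulder (54 mm wide at its top, sloping out to 92 mm) begins 8 mm below it.
- bracket: Steel bracket screwed to the counter. It clamps the new cartridge (white, blue band, 92 mm in diameter, upright, cannot move or turn). Origin on the counter on the cartridge's axis, z up; x points from its upright strip (54 mm out on the -x side, 127 mm high) to the axis. The old cartridge, same size but without a cap, stands fixed on the counter 0.2 to 0.3 m off on the +y side.
- canister: Bystander: loose tall white canister with a red band, 85 mm in diameter, 166 mm high. Origin: centre of its underside, z up.
- jar: Bystander: loose small white tablet jar, 64 mm in diameter, 64 mm high. Origin: centre of its underside, z up.
- head: Bystander: loose white filter head with a blue side block and two black ports, about 102 by 85 mm and 80 mm high. Origin: centre of the white block's underside, z up.
There are look-alikes about, which are no part of the job. What is shaped like the cap but pink is not meant. Leave any yellow look-alike of the bracket alone.

How it is judged (in metres and radians):
On the way:
1. the cap is unscrewed: turned by more than 48 degrees while still on the neck (no more than 10 mm up) (angle between the x axis of cap and the x axis of bracket, either way round above 0.84 rad and z of cap in the frame of neck below 0.01 m and horizontal distance between cap and neck below 0.006 m), for 0.05 s.
At the end, for the whole second after the job is handed in: The cap is held still in the fingers (over 1 N), 60 to 200 mm above its screwed-down place, within 60 mm of the neck's axis, level within 15 degrees; the canister, jar and filter head stand within 25 mm of where they were (z of cap in the frame of neck between 0.06 and 0.2 m and horizontal distance between cap and neck below 0.06 m and angle between cap's own z axis and vertical below 0.26 rad and contact force between the fingers and cap above 1 N and linear speed of cap below 0.03 m/s and distance of each of canister, jar, head from where it was at the start of the episode below 0.025 m and angle between each of canister, jar, head's own z axis and vertical below 0.15 rad); the arm keeps its last pose, push and grip.
It fails at once if the cap is pulled off its thread: more than 10 mm up over the neck without having been turned 40 degrees (angle between the x axis of cap and the x axis of bracket, either way round below 0.7 rad and z of cap in the frame of neck between 0.01 and 0.03 m).
It fails at once if a bystander is pushed more than 40 mm or tipped (distance of any of canister, jar, head from where it was at the start of the episode above 0.04 m or angle between any of canister, jar, head's own z axis and vertical above 0.4 rad).
It also fails if it takes over 48 s, if anything falls off the work surface, if the arm or the gripper's body presses on something with over 40 N, if the wrist force passes 120 N, or if a joint passes its speed limit or range.

ROBOT

A 7-joint arm with a two-finger parallel gripper is mounted at the origin on the work surface. World frame = base frame: x ahead of the robot, y to its left, z up, the work surface at z = 0. Lengths are in mm, angles in rad, forces in N, time in s.
With the tool pointing down it reaches from about 400 to 875 mm from the base axis. Payload 4.4 kg.
Tool frame: the origin (TCP) lies midway between the tips of the shut fingers; the grasp point (between the pads) lies ctrl.grip_depth behind it (ctrl.grip_depth is the distance from the TCP to the grasp point, in mm); y points along the fingers, x is the direction in which the jaws open and shut, and the axes are right-handed (so a half turn about y gives the same grasp; the last joint's range is limited). The gripper opens to 85 mm and grips with 20 to 120 N. Pads are 22 mm wide; open, the fingers measure 114 mm over their backs; the gripper's body (76 mm by 85 mm) begins 54 mm behind the grasp point. The pads swing forward as they close: fully open they stand 13 mm farther back than shut.
Start: joints at [-1.184, 0.628, 0.038, 1.517, -0.027, 0.996, -0.02], TCP at [284.344, 584.523, 203.213] pointing down, gripper open.
Joint ranges: [-3.06, 3.06], [-0.37, 2.12], [-1.25, 1.32], [0.18, 2.47], [-1.1, 4.24], [0.23, 1.98], [-2.94, 2.94]. Speed limits (rad/s): [2.57, 2.57, 3.14, 3.14, 3.14, 3.14, 3.14].

INTERFACE

Orientations are given as [roll, pitch, yaw] about the fixed x, y, z axes, in that order (R = Rz(yaw) Ry(pitch) Rx(roll)).
In Python, from cell import ctrl gives the robot as it stands. The module is installed in compiled form; this text tells all that it offers.
- The arm moves only by the tool play_rows, never from a script. Its argument "rows" is a list of rows, each a list of 3 entries, a list of its own where there are three numbers: the opening, from 0 (shut) to 1 (fully open), then the shift along the tool's x, y, z in cm, then the turn, a rotation vector about the tool's x, y, z in degrees. A call has exactly 8 rows; each row shifts and turns the commanded pose from where the row before left it, along the tool's axes as they then stand; what a row does not reach is not made up. A row lasts 1/10 s, in which the tool goes at most 50 mm and 8.59 degrees, less where a joint would pass 70% of its speed; a pose out of reach is approached as far as the arm can. A call with a gripper value outside its range is refused whole. The fingers move at their own pace and stop on an object; the grip force is fixed at half the most. Time passes only in rows, so rows that do not move let the fingers close, or fill a call up. It gives the time, the measured TCP pose, the force and the opening at its end, in the units of the state.
- ctrl.read_state(): the state, without advancing time (a new reading comes with each control period).
- ctrl.get_image(name): name is "scene" or "top"; returns a dict with "img" (420x560x3 uint8, red, green, blue), "fx", "fy", "cx", "cy" (pixels), "extrinsics" (4x4, takes a point from camera to world coordinates). Camera axes: x right, y up, looking along -z (the intrinsics and any distortion apply to the point x, -y, -z); pixel columns grow to the right and rows downward; lengths in mm; the calibration is good to about 2 mm. A picture is of the moment at which its call begins. There is no depth.
- ctrl.finish_job(): hands the job in, once; it reports no verdict.
Trained networks look in a picture, given as the dict that the camera call returned (one of the last four; its "shot" number tells which), for a name from the list of things; names that differ only in an ending like _2 or _b are one class to them, and where a whole thing is asked for, a point or a joint stands for the part that bears it (a point fixed in the world has none). Each returns a list of dicts, best first, with "conf" (0 to 1); they miss things now and then, are a little off and sometimes report something else, mostly with a low value. They report only what shows in the picture. A call takes as long as a camera call. They do not tell look-alikes from the thing itself.
- ctrl.regions_of(picture, thing): "pixels" (420x560 bool, what is visible of it) and "centre" ([column, row] as shares, 0 to 1, of the picture: columns of its width, rows of its height, amid what is visible of it).
- ctrl.mark_of(picture, thing): "centre" ([column, row] as shares, 0 to 1, of the picture: columns of its width, rows of its height: a listed point, or the origin of a listed thing).
The state is a dict: "clock": time; "qpos": joint angles; "qd": joint speeds; "tau": joint torques, N m; "eef_pos": TCP position; "tool_rot": TCP orientation; "force": force on the tool from outside, world axes, zero at the start; "torque": the same for the moment, N m; "width": finger opening in mm.
Only numpy, scipy, OpenCV 4.12 (cv2) and the standard library are available. Lean on these libraries where they do the work, as an engineer would, in place of code of your own. Each camera call takes 0.05 s, during which the arm holds its last target.

## Working session

There is one attempt and no reset: what is moved stays moved. The work goes in short steps, Python scripts to look and compute and a tool call to move; the robot and the scene stay as the last step left them, time stands still between calls to the robot, and variables do not carry over. Pictures are saved under pics/ and viewed, and the job is handed in when it is done.

Besides the shell and the picture viewer there is one more tool, called after "Call:" in YAML: its name, and indented under it one key for each argument. play_rows: Moves the arm, as the interface text tells. Its arguments: {"type":"object","properties":{"rows":{"type":"array","items":{"type":"array"}}},"required":["rows"]}

```bash
mkdir -p pics
cat > h.py <<'E'
import numpy as np, cv2
from cell import ctrl
def save(d,n,crop=None,scale=1):
    im=d['img']
    if crop: im=im[crop[1]:crop[3],crop[0]:crop[2]]
    im=cv2.resize(im,None,fx=scale,fy=scale,interpolation=cv2.INTER_CUBIC)
    cv2.imwrite('pics/'+n,im[:,:,::-1])
def ray(d,u,v):
    E=np.array(d['extrinsics']); c=np.array([(u-d['cx'])/d['fx'],-(v-d['cy'])/d['fy'],-1.0])
    return E[:3,3],E[:3,:3]@c
def atz(d,u,v,z):
    o,r=ray(d,u,v); return o+r*(z-o[2])/r[2]
def proj(d,p):
    E=np.linalg.inv(np.array(d['extrinsics'])); c=E[:3,:3]@np.array(p)+E[:3,3]
    return d['cx']+d['fx']*c[0]/-c[2], d['cy']-d['fy']*c[1]/-c[2]
def tri(dl):
    A=np.zeros((3,3));b=np.zeros(3)
    for d,u,v in dl:
        o,r=ray(d,u,v); r=r/np.linalg.norm(r); P=np.eye(3)-np.outer(r,r); A+=P;b+=P@o
    return np.linalg.solve(A,b)
E
python3 - <<'E'
from h import *
for n in ('scene','top'):
    d=ctrl.get_image(n); save(d,n+'1.png'); print(n,[k for k in d],d['fx'],np.round(d['extrinsics'],2).tolist())
    for t in ('cap','cap_top','neck','bracket','canister','jar','head'):
        for r in ctrl.mark_of(d,t)[:4]:
            u,v=r['centre'][0]*560,r['centre'][1]*420
            z={'cap':178,'cap_top':214,'neck':178}.get(t,0)
            print(t,round(r['conf'],2),round(u),round(v),np.round(atz(d,u,v,z)))
s=ctrl.read_state();print(s,ctrl.grip_depth)
E
```

```text
scene ['img', 'fx', 'fy', 'cx', 'cy', 'extrinsics', 'shot'] 427.4710842523132 [[-0.84, -0.46, 0.29, 867.8], [0.54, -0.71, 0.45, 516.15], [-0.0, 0.54, 0.84, 1081.17], [0.0, 0.0, 0.0, 1.0]]
cap 0.8 355 234 [445. 195. 178.]
cap 0.73 311 224 [519. 114. 178.]
cap_top 0.96 360 223 [433. 189. 214.]
cap_top 0.7 313 216 [515. 115. 214.]
neck 0.94 211 268 [780.  87. 178.]
neck 0.68 405 251 [376. 294. 178.]
bracket 0.94 307 257 [520. 116.   0.]
bracket 0.75 221 296 [776.  88.   0.]
bracket 0.66 313 224 [444.  38.   0.]
bracket 0.65 389 280 [373. 294.   0.]
canister 0.76 257 229 [592. -38.   0.]
jar 0.95 294 203 [452. -52.   0.]
head 0.91 269 174 [ 459. -186.    0.]
top ['img', 'fx', 'fy', 'cx', 'cy', 'extrinsics', 'shot'] 429.71752540453866 [[-0.01, 0.99, -0.11, 463.94], [-1.0, -0.01, 0.02, 26.46], [0.02, 0.11, 0.99, 1214.16], [0.0, 0.0, 0.0, 1.0]]
cap 0.81 225 236 [516. 127. 178.]
cap 0.6 231 295 [377. 113. 178.]
cap_top 0.97 230 236 [513. 112. 214.]
cap_top 0.87 232 298 [371. 108. 214.]
neck 0.82 239 132 [773.  93. 178.]
neck 0.74 229 238 [511. 118. 178.]
neck 0.63 156 296 [376. 290. 178.]
ne
[... 263 characters left out ...]
: 0.8, 'qpos': array([-1.18377021,  0.6283437 ,  0.03849676,  1.51738574, -0.02700291,
        0.99630071, -0.02000102]), 'qd': array([ 1.14289313e-04, -1.14177290e-03,  1.68304999e-03, -6.80102573e-04,
        4.46636462e-05,  2.11980102e-03,  9.59379127e-04]), 'tau': array([-2.56606342e-06, -5.63212180e+01,  1.22558948e+00, -1.93770683e+01,
        1.09332323e-02,  1.76958925e-03,  1.16780348e-05]), 'eef_pos': array([284.36473931, 584.5297039 , 203.25445119]), 'tool_rot': array([-1.57075126e+00, -7.97337335e-05,  1.11794555e+00]), 'force': array([ 0.31903778, -0.06912046, -0.25785866]), 'torque': array([ 0.01392688,  0.06778465, -0.03215726]), 'width': 85.39594530461947} 18.700000000000003
```

View pics/scene1.png

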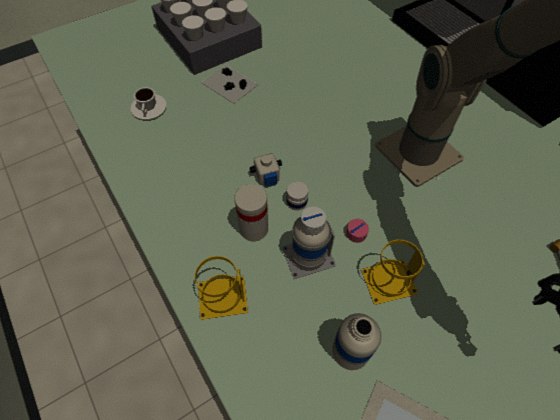

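View pics/top1.png

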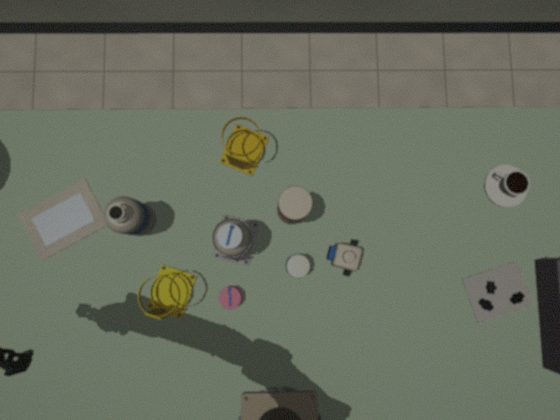

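Candidates for the cap in scene/top pixels: the white one on the banded cartridge at (313,216)/(230,236), and the pink look-alike at (358,231)/(231,297). The yellow brackets are at (220,290) and (395,275). The old uncapped cartridge is at (360,340). I choose the white cap and check it in a crop.

Run:
```python
from h import *
out=[]
D={}
for n,c in (('scene',(260,170,400,290)),('top',(180,190,320,310))):
    d=ctrl.get_image(n); D[n]=d; im=d['img']
    out.append(cv2.resize(im[c[1]:c[3],c[0]:c[2]],None,fx=2.8,fy=2.8,interpolation=cv2.INTER_CUBIC))
    for t in ('cap','canister','jar','head'):
        for r in ctrl.regions_of(d,t)[:2]:
            m=r['pixels'];ys,xs=np.nonzero(m)
            print(n,t,round(r['conf'],2),np.round([xs.mean(),ys.mean()],1),xs.min(),xs.max(),ys.min(),ys.max(),m.sum())
    a=im.astype(int)
    c=(313,216) if n=='scene' else (230,236)
    yy,xx=np.mgrid[:420,:560]
    m=((a[:,:,2]-a[:,:,0])>30)&(np.hypot(xx-c[0],yy-c[1])<(14 if n=='scene' else 15))
    ys,xs=np.nonzero(m); 
    if len(xs)<5: print('nomask');continue
    P=np.array([atz(d,x,y,214)[:2] for x,y in zip(xs,ys)]); mu=P.mean(0); U,S,V=np.linalg.svd(P-mu)
    t=(P-mu)@V[0]
    print(n,len(xs),'bar centroid',mu.round(1),'dir deg',np.degrees(np.arctan2(V[0][1],V[0][0])),t.min(),t.max(),'px',xs.mean(),ys.mean())
    print(np.c_[t.round(),((P-mu)@V[1]).round()][np.argsort(t)].tolist())
cv2.imwrite('pics/crop1.png',np.hstack(out)[:,:,::-1])
```

```text
scene cap 0.94 [312.2 219.6] 300 325 206 234 601
scene cap 0.6 [356.6 230.1] 346 367 219 241 396
scene canister 0.55 [251.4 211.5] 234 267 184 240 1612
scene jar 0.89 [296.5 195.3] 286 307 181 209 518
scene head 0.9 [265.9 168.7] 249 281 153 185 744
scene head 0.71 [312.4 219.9] 300 325 206 234 589
scene 45 bar centroid [520.4 113.6] dir deg -14.642726385409173 -24.545481401010353 20.88638458390334 px 311.24444444444447 216.57777777777778
[[-25.0, 0.0], [-23.0, -3.0], [-22.0, -0.0], [-21.0, 2.0], [-20.0, -1.0], [-19.0, 2.0], [-18.0, -2.0], [-17.0, 1.0], [-15.0, -2.0], [-15.0, 0.0], [-14.0, 3.0], [-12.0, -1.0], [-11.0, 2.0], [-10.0, -1.0], [-9.0, 1.0], [-8.0, -2.0], [-7.0, 1.0], [-4.0, -0.0], [-4.0, 2.0], [-2.0, -1.0], [-1.0, 2.0], [0.0, -2.0], [1.0, 1.0], [2.0, -2.0], [3.0, 0.0], [4.0, 3.0], [5.0, -1.0], [6.0, 2.0], [8.0, -1.0], [9.0, 1.0], [10.0, -2.0], [11.0, 1.0], [12.0, -3.0], [13.0, -0.0], [14.0, 2.0], [15.0, -3.0], [15.0, -1.0], [16.0, 2.0], [17.0, -4.0], [17.0, 4.0], [18.0, -2.0], [19.0, 1.0], [20.0, 4.0], [20.0, -2.0], [21.0, 0.0]]
top cap 0.86 [229.3 236.1] 218 241 224 248 4
[... 336 characters left out ...]
2655 px 229.27083333333334 234.39583333333334
[[-23.0, -1.0], [-22.0, 1.0], [-20.0, -1.0], [-20.0, 1.0], [-19.0, 3.0], [-18.0, -2.0], [-18.0, 0.0], [-17.0, 3.0], [-16.0, -3.0], [-15.0, -0.0], [-15.0, 2.0], [-13.0, -1.0], [-13.0, 1.0], [-11.0, -1.0], [-10.0, 1.0], [-9.0, -2.0], [-8.0, 0.0], [-6.0, -3.0], [-6.0, -0.0], [-5.0, 2.0], [-4.0, -1.0], [-3.0, 1.0], [-1.0, -1.0], [-1.0, 1.0], [1.0, -2.0], [2.0, 0.0], [3.0, -3.0], [4.0, -0.0], [4.0, 2.0], [6.0, -1.0], [7.0, 1.0], [8.0, -1.0], [9.0, 1.0], [11.0, -2.0], [11.0, 0.0], [12.0, 2.0], [13.0, -3.0], [13.0, -0.0], [14.0, 2.0], [16.0, -1.0], [16.0, 1.0], [18.0, -1.0], [18.0, 1.0], [20.0, -2.0], [21.0, 0.0], [21.0, 2.0], [23.0, -0.0], [23.0, 2.0]]
```

View pics/crop1.png

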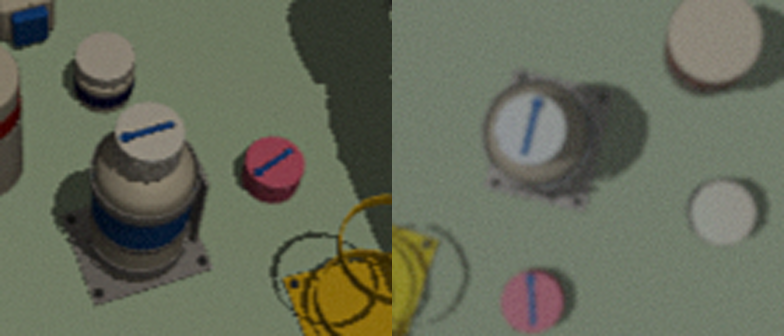

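Run:
```python
from h import *
from scipy.optimize import minimize
M={}
for n in ('scene','top'):
    d=ctrl.get_image(n); r=ctrl.regions_of(d,'cap')[0]; M[n]=(d,r['pixels']); print(n,r['conf'],np.array(r['centre'])*[560,420])
    d.pop('x',None)
th=np.linspace(0,2*np.pi,60)
def sil(d,x,y,top):
    P=[proj(d,(x+30*np.cos(t),y+30*np.sin(t),z)) for t in th for z in (178,214)]
    h=cv2.convexHull(np.array(P,np.float32)*16).astype(np.int32)
    m=np.zeros((420,560),np.uint8); cv2.fillPoly(m,[h],255,lineType=cv2.LINE_AA,shift=4); return m/255.
def cost(p,ns):
    return sum(np.abs(sil(M[n][0],*p,0)-M[n][1]).sum() for n in ns)
for ns in (('scene',),('top',),('scene','top')):
    r=minimize(cost,[517,114],args=(ns,),method='Nelder-Mead',options=dict(initial_simplex=[[517,114],[523,114],[517,120]]))
    print(ns,r.x.round(1),r.fun)
    for n in ns: print(n, proj(M[n][0],(*r.x,214)))
s=ctrl.read_state(); print(s['clock'],s['force'],s['torque'])
y=s['tool_rot'][2]; d=np.array([517,114])-s['eef_pos'][:2]
print('tool x,z shift cm',(d@[np.cos(y),np.sin(y)])/10,(d@[-np.sin(y),np.cos(y)])/10)
```

```text
scene 0.88 [356.776 230.412]
top 0.71 [227.584 237.804]
('scene',) [517.8 113.3] 1072.858823529412
scene (np.float64(312.0807559880773), np.float64(215.93655858178283))
('top',) [513.9 114.7] 58.41176470588235
top (np.float64(228.93491685842335), np.float64(236.13902996961824))
('scene', 'top') [511.9 114.1] 1135.2313725490196
scene (np.float64(314.2866143287533), np.float64(215.05377976892157))
top (np.float64(229.19559286839942), np.float64(237.00600491563765))
1.5 [-0.59194645  0.15099227 -0.49728498] [-0.00428064  0.06081331  0.00061217]
tool x,z shift cm -32.132201669122864 -41.50480802688914
```

Run:
```python
from h import *
from scipy.optimize import minimize
M={}
for n,c in (('scene',(313,218)),('top',(230,236))):
    d=ctrl.get_image(n); r=min(ctrl.regions_of(d,'cap'),key=lambda r:np.hypot(*(np.array(r['centre'])*[560,420]-c))); M[n]=(d,r['pixels']); print(n,r['conf'],np.array(r['centre'])*[560,420])
th=np.linspace(0,2*np.pi,60)
def sil(d,x,y):
    P=[proj(d,(x+30*np.cos(t),y+30*np.sin(t),z)) for t in th for z in (178,214)]
    h=cv2.convexHull(np.array(P,np.float32)*16).astype(np.int32)
    m=np.zeros((420,560),np.uint8); cv2.fillPoly(m,[h],255,lineType=cv2.LINE_AA,shift=4); return m/255.
def cost(p,ns):
    return sum(np.abs(sil(M[n][0],*p)-M[n][1]).sum() for n in ns)
for ns in (('scene',),('top',),('scene','top')):
    r=minimize(cost,[517,114],args=(ns,),method='Nelder-Mead',options=dict(initial_simplex=[[517,114],[523,114],[517,120]]))
    print(ns,r.x.round(1),r.fun)
```

```text
scene 0.71 [313.488 217.392]
top 0.78 [228.816 236.418]
('scene',) [515.8 114.5] 56.7843137254902
('top',) [513.9 113.8] 76.86274509803921
('scene', 'top') [515.4 114.3] 147.22352941176473
```

Call:
play_rows:
  rows:
    - [1,[0,-5,0],[0,0,0]]
    - [1,[0,-5,0],[0,0,0]]
    - [1,[-2.5,0,-3.2],[0,0,0]]
    - [1,[-2.5,0,-3.2],[0,0,0]]
    - [1,[-2.5,0,-3.2],[0,0,0]]
    - [1,[-2.5,0,-3.2],[0,0,0]]
    - [1,[-2.5,0,-3.2],[0,0,0]]
    - [1,[0,0,0],[0,0,0]]

```text
clock: 2.5
eef_pos: [377.6, 395.6, 303.8]
tool_rot: [-1.575, 0.002, 1.108]
force: [-0.1, -0.7, -0.1]
width: 85.4
```

Call:
play_rows:
  rows:
    - [1,[-2.7,0,-3.5],[0,0,0]]
    - [1,[-2.7,0,-3.5],[0,0,0]]
    - [1,[-2.7,0,-3.5],[0,0,0]]
    - [1,[-2.7,0,-3.5],[0,0,0]]
    - [1,[-2.7,0,-3.5],[0,0,0]]
    - [1,[-2.7,0,-3.5],[0,0,0]]
    - [1,[-2.7,0,-3.5],[0,0,0]]
    - [1,[0,0,0],[0,0,0]]

```text
clock: 3.3
eef_pos: [513.9, 117.6, 303.5]
tool_rot: [-1.575, 0.003, 1.107]
force: [0.0, -0.1, -0.7]
width: 85.1
```

```bash
cat > go.py <<'E'
from h import *
s=ctrl.read_state(); y=s['tool_rot'][2]; d=np.array([515.5,114])-s['eef_pos'][:2]
print(s['clock'],s['eef_pos'].round(1),s['tool_rot'].round(3),'F',s['force'].round(2),'T',s['torque'].round(3),s['width'],s['qpos'].round(2))
print('cm x,z',(d@[np.cos(y),np.sin(y)])/10,(d@[-np.sin(y),np.cos(y)])/10)
E
python3 go.py
```

```text
3.3 [513.9 117.6 303.5] [-1.575  0.003  1.107] F [ 0.   -0.13 -0.74] T [-0.002  0.024 -0.012] 85.11549756175617 [-0.41  0.35  0.18  1.72 -0.06  1.08  0.9 ]
cm x,z -0.2523134364195075 -0.30400747510382464
```

Call:
play_rows:
  rows:
    - [1,[-0.2,2,-0.3],[0,0,0]]
    - [1,[0,3,0],[0,0,0]]
    - [1,[0,3,0],[0,0,0]]
    - [1,[0,0.5,0],[0,0,0]]
    - [1,[0,0,0],[0,0,0]]
    - [1,[0,0,0],[0,0,0]]
    - [1,[0,0,0],[0,0,0]]
    - [1,[0,0,0],[0,0,0]]

```text
clock: 4.1
eef_pos: [513.7, 122.1, 219.4]
tool_rot: [-1.572, -0.002, 1.118]
force: [0.0, -0.1, -0.2]
width: 85.3
```

```bash
python3 go.py
python3 - <<'E'
from h import *
d=ctrl.get_image('scene');save(d,'s2.png',(220,100,420,300),3)
E
```

```text
4.1 [513.7 122.1 219.4] [-1.572 -0.002  1.118] F [ 0.02 -0.09 -0.22] T [-0.046  0.022 -0.004] 85.29323003606042 [-0.4   0.44  0.16  1.84 -0.09  0.87  0.92]
cm x,z -0.6546332473731626 -0.5132398684001633
```

View pics/s2.png

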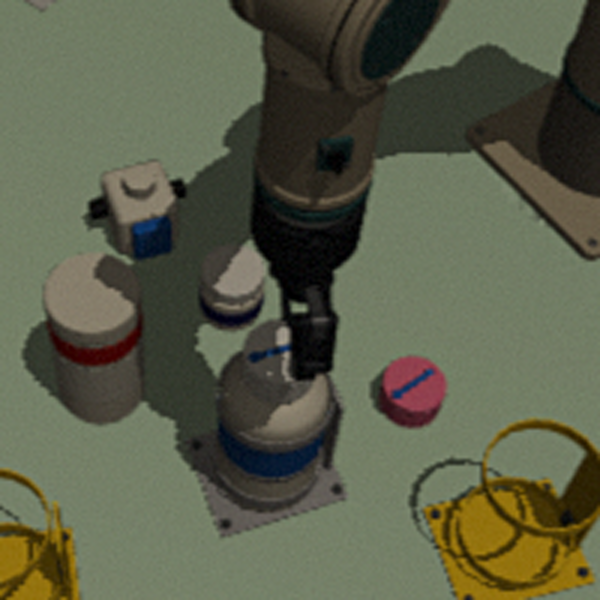

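The gripper is above the cap, with the near finger at crop (315,345). It is about 8 mm off centre by measurement, so I correct that first and then descend.

Call:
play_rows:
  rows:
    - [1,[-0.6,0,-0.5],[0,0,0]]
    - [1,[0,0,0],[0,0,0]]
    - [1,[0,1,0],[0,0,0]]
    - [1,[0,1,0],[0,0,0]]
    - [1,[0,1,0],[0,0,0]]
    - [1,[0,1,0],[0,0,0]]
    - [1,[0,0,0],[0,0,0]]
    - [1,[0,0,0],[0,0,0]]

```text
clock: 4.95
eef_pos: [514.7, 114.2, 177.8]
tool_rot: [-1.57, 0.001, 1.118]
force: [0.4, -0.2, -0.6]
width: 85.4
```

```bash
python3 go.py
python3 - <<'E'
from h import *
d=ctrl.get_image('scene');save(d,'s3.png',(270,150,370,250),6)
d=ctrl.get_image('top');save(d,'t3.png',(180,186,280,286),6)
E
```

```text
4.95 [514.7 114.2 177.8] [-1.570e+00  1.000e-03  1.118e+00] F [ 0.37 -0.24 -0.65] T [-0.02  -0.019 -0.045] 85.44574713644838 [-0.37  0.49  0.15  1.89 -0.1   0.77  0.95]
cm x,z 0.013423270402039075 -0.08434853749528716
```

View pics/s3.png

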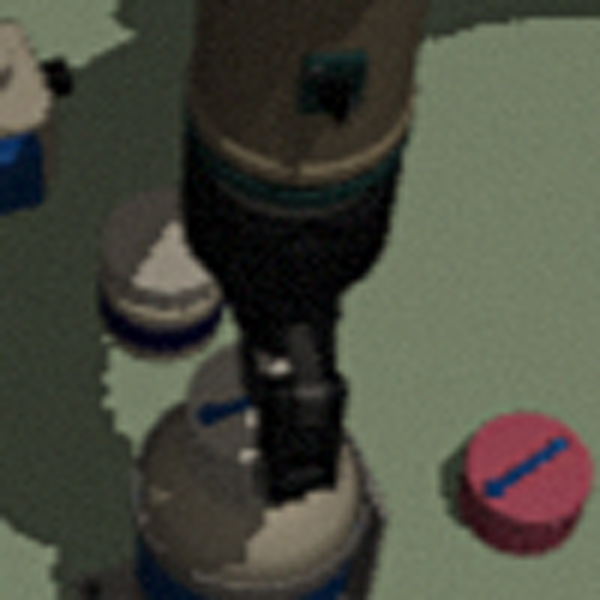

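View pics/t3.png

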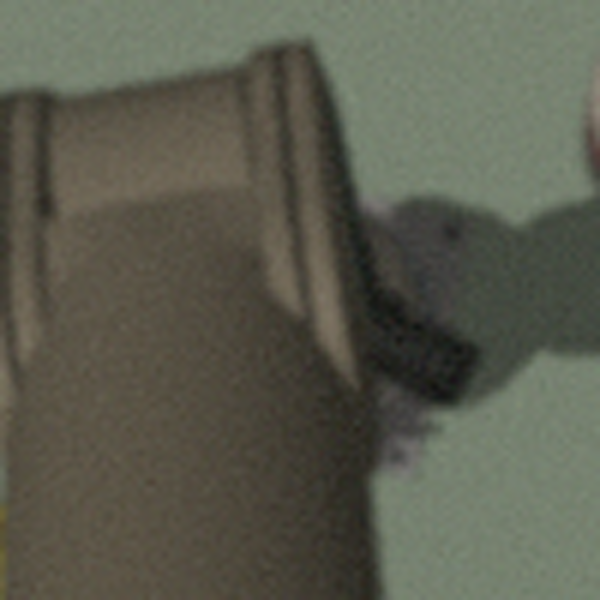

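The fingers straddle the cap without touching it. The bar's dot still shows left of the finger at about scene (305,219), so I can follow turning by it. Closing.

Call:
play_rows:
  rows:
    - [0,[0,0,0],[0,0,0]]
    - [0,[0,0,0],[0,0,0]]
    - [0,[0,0,0],[0,0,0]]
    - [0,[0,0,0],[0,0,0]]
    - [0,[0,0,0],[0,0,0]]
    - [0,[0,0,0],[0,0,0]]
    - [0,[0,0,0],[0,0,0]]
    - [0,[0,0,0],[0,0,0]]

```text
clock: 5.85
eef_pos: [515.4, 114.6, 179.6]
tool_rot: [-1.572, -0.002, 1.118]
force: [-1.6, 0.5, 8.3]
width: 55.8
```

```bash
cat > bar.py <<'E'
from h import *
import sys
d=ctrl.get_image('scene');save(d,sys.argv[1],(270,150,370,250),6)
a=d['img'].astype(int); yy,xx=np.mgrid[:420,:560]
m=((a[:,:,2]-a[:,:,0])>25)&(np.hypot(xx-313,yy-217)<15)
ys,xs=np.nonzero(m); P=np.array([atz(d,x,y,214)[:2]-[515.5,114] for x,y in zip(xs,ys)])
if len(P): print('n',len(P),'mean angle deg',np.degrees(np.arctan2(*P.mean(0)[::-1])), P.mean(0)); f=P[np.hypot(*P.T)>15]; print('far',len(f),np.degrees(np.arctan2(*f.mean(0)[::-1])) if len(f) else 0)
E
python3 go.py; python3 bar.py s4.png
```

```text
5.85 [515.4 114.6 179.6] [-1.572 -0.002  1.118] F [-1.62  0.49  8.26] T [0.029 0.423 0.04 ] 55.846174456464155 [-0.37  0.49  0.15  1.89 -0.1   0.77  0.95]
cm x,z -0.050816503560429646 -0.03719558292723652
n 15 mean angle deg -15.710036497450961 [16.51178375 -4.64437414]
far 10 -15.541808829905046
```

View pics/s4.png

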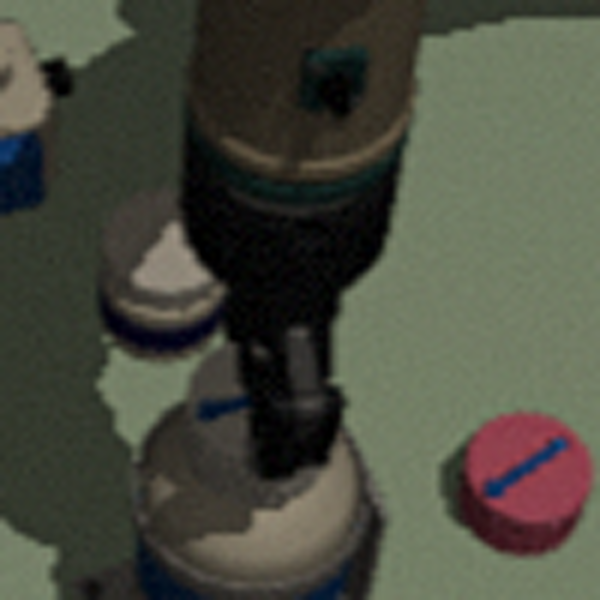

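Gripped: 55.8 mm against the nominal 60, with a light 8 N pressing down. First trial is 12° anticlockwise, which is a negative turn about tool y.

Call:
play_rows:
  rows:
    - [0,[0,0,0],[0,-2,0]]
    - [0,[0,0,0],[0,-2,0]]
    - [0,[0,0,0],[0,-2,0]]
    - [0,[0,0,0],[0,-2,0]]
    - [0,[0,0,0],[0,-2,0]]
    - [0,[0,0,0],[0,-2,0]]
    - [0,[0,0,0],[0,0,0]]
    - [0,[0,0,0],[0,0,0]]

```text
clock: 6.7
eef_pos: [518.7, 114.5, 179.5]
tool_rot: [-1.578, -0.003, 1.329]
force: [6.2, 0.9, 1.3]
width: 55.1
```

```bash
python3 go.py; python3 bar.py s5.png
```

```text
6.7 [518.7 114.5 179.5] [-1.578 -0.003  1.329] F [6.15 0.94 1.29] T [-0.005 -1.277  0.101] 55.08289836753501 [-0.33  0.49  0.09  1.89 -0.06  0.76  1.12]
cm x,z -0.12868317102028215 0.2996002775465246
n 22 mean angle deg -11.290065614701208 [ 7.12069817 -1.421572  ]
far 9 -16.16486681839996
```

View pics/s5.png

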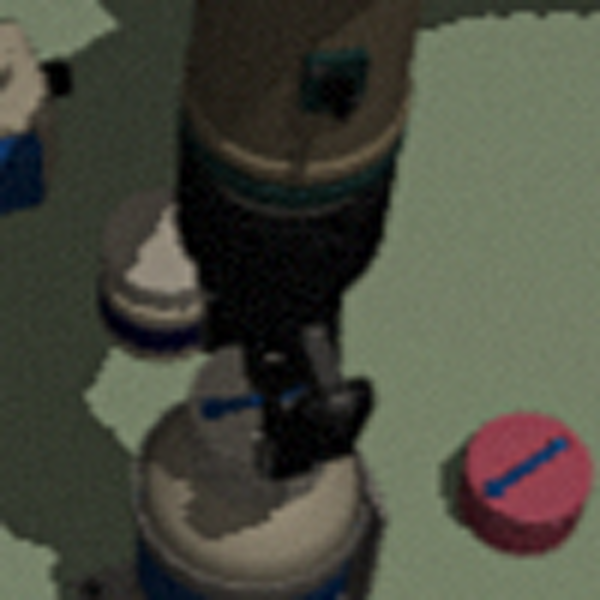

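The gripper turned 12° but the bar stayed at about -16°, against -15.5° before, so the fingers slipped: anticlockwise is blocked. Next trial is clockwise, recentring as it turns.

Call:
play_rows:
  rows:
    - [0,[0,0,0.2],[0,3,0]]
    - [0,[-0.1,0,0.1],[0,3,0]]
    - [0,[0,0,0],[0,3,0]]
    - [0,[0,0,0],[0,3,0]]
    - [0,[0,0,0],[0,3,0]]
    - [0,[0,0,0],[0,3,0]]
    - [0,[0,0,0],[0,3,0]]
    - [0,[0,0,0],[0,3,0]]

```text
clock: 7.55
eef_pos: [517.7, 113.9, 180.1]
tool_rot: [-1.58, -0.008, 0.908]
force: [9.3, -0.5, 3.4]
width: 54.9
```

```bash
python3 go.py; python3 bar.py s6.png
```

```text
7.55 [517.7 113.9 180.1] [-1.58  -0.008  0.908] F [ 9.27 -0.53  3.35] T [-0.362 -1.986  0.253] 54.85220340681318 [-0.42  0.49  0.21  1.89 -0.14  0.76  0.78]
cm x,z -0.12397629647271535 0.18326586596733202
n 15 mean angle deg 98.96007253977731 [-0.04130101  0.26194563]
far 13 129.79801656489252
```

View pics/s6.png

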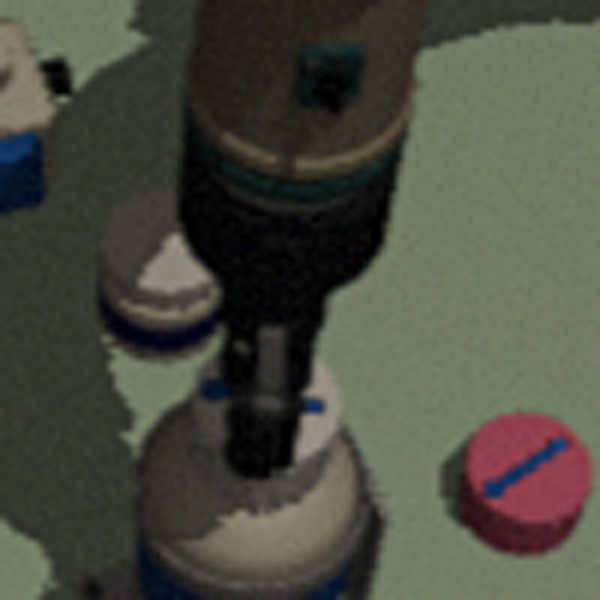

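The bar now runs from the dot at crop (213,388) to its tail at (318,407). It has swung clockwise, so the thread is left-hand. Measuring how far it has turned.

```bash
cat > ang.py <<'E'
from h import *
import sys
d=ctrl.get_image('scene');save(d,sys.argv[1],(270,150,370,250),6); z=float(sys.argv[2])
a=d['img'].astype(int); yy,xx=np.mgrid[:420,:560]; u,v=proj(d,(515.5,114,z))
m=((a[:,:,2]-a[:,:,0])>25)&(np.hypot(xx-u,yy-v)<14)
ys,xs=np.nonzero(m); P=np.array([atz(d,x,y,z)[:2] for x,y in zip(xs,ys)])
if len(P)>4:
    mu=P.mean(0);U,S,V=np.linalg.svd(P-mu);print(len(P),mu.round(1),S.round(1),'bar line deg',np.degrees(np.arctan2(V[0][1],V[0][0])))
E
python3 ang.py s7.png 214; python3 go.py
```

```text
14 [514.8 115.1] [74.8  6. ] bar line deg 136.29189226509675
7.65 [517.7 113.8 180.2] [-1.58  -0.008  0.909] F [ 8.42 -0.98  1.95] T [-0.346 -1.989  0.095] 55.024880102581044 [-0.42  0.49  0.21  1.89 -0.14  0.76  0.78]
cm x,z -0.12341820693098748 0.18340007110113016
```

Clockwise loosens it: the bar is at about -44° and was at -15°. I continue about 44° more, with a slight climb and a 2 mm easing of the sideways strain. The +x reaction suggests the axis is nearer x = 517.5.

Call:
play_rows:
  rows:
    - [0,[0.1,-0.02,-0.2],[0,5.5,0]]
    - [0,[0,-0.02,0],[0,5.5,0]]
    - [0,[0,-0.02,0],[0,5.5,0]]
    - [0,[0,-0.02,0],[0,5.5,0]]
    - [0,[0,-0.02,0],[0,5.5,0]]
    - [0,[0,-0.02,0],[0,5.5,0]]
    - [0,[0,-0.02,0],[0,5.5,0]]
    - [0,[0,-0.02,0],[0,5.5,0]]

```text
clock: 8.45
eef_pos: [516.2, 112.2, 180.9]
tool_rot: [-1.573, -0.004, 0.139]
force: [3.1, -3.7, 4.2]
width: 54.8
```

```bash
python3 ang.py s8.png 216; python3 go.py
```

```text
28 [515.4 120.8] [50.2  8.3] bar line deg 91.94263319736382
8.5 [516.2 112.3 180.8] [-1.573 -0.004  0.135] F [ 2.65 -3.25  5.74] T [-0.861 -0.735 -0.044] 54.95250207550348 [-0.56  0.51  0.43  1.89 -0.29  0.79  0.16]
cm x,z -0.04476651995749396 0.18168464601114506
```

View pics/s8.png

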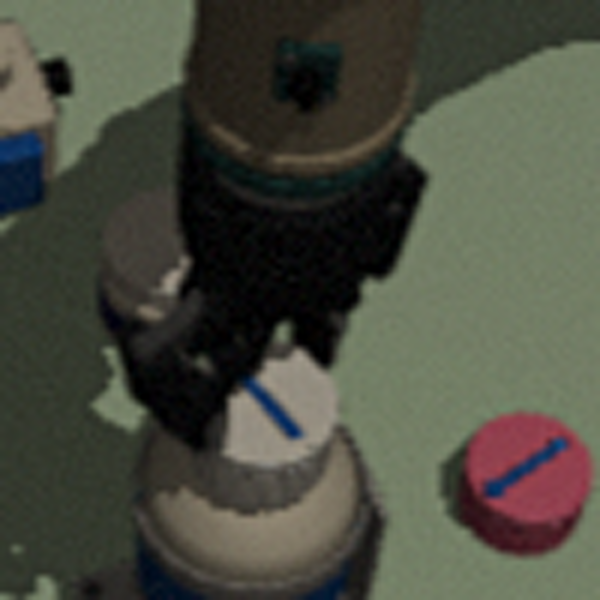

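The bar is at about -88°, so the cap has turned about 73°, with its tail at crop (298,435). The gripper turned 44° in this step. The cap still sits on the neck. Lifting gently.

Call:
play_rows:
  rows:
    - [0,[0,0,0],[0,0,0]]
    - [0,[0,-0.3,0],[0,0,0]]
    - [0,[0,-0.3,0],[0,0,0]]
    - [0,[0,-0.4,0],[0,0,0]]
    - [0,[0,-0.5,0],[0,0,0]]
    - [0,[0,-0.5,0],[0,0,0]]
    - [0,[0,-0.5,0],[0,0,0]]
    - [0,[0,-0.5,0],[0,0,0]]

```text
clock: 9.3
eef_pos: [513.1, 114.4, 210.0]
tool_rot: [-1.57, 0.001, 0.142]
force: [0.4, -0.6, -0.2]
width: 55.2
```

```bash
python3 ang.py s9.png 244; python3 go.py
```

```text
30 [512.4 122.2] [51.8  9. ] bar line deg 93.66919602287962
9.35 [513.8 114.4 210.8] [-1.57e+00 -1.00e-03  1.42e-01] F [-0.33  0.33 -0.97] T [0.063 0.017 0.007] 54.81916603255162 [-0.58  0.47  0.45  1.86 -0.27  0.86  0.14]
cm x,z 0.16094527703685416 -0.05899382411812372
```

View pics/s9.png

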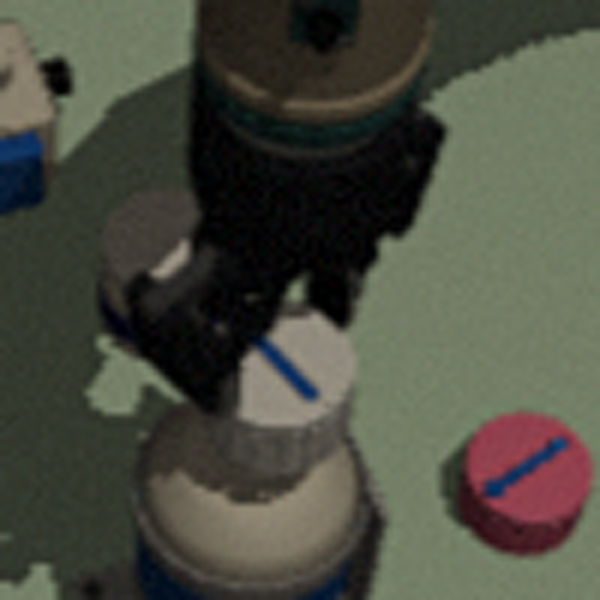

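The cap has risen with the gripper, its top now at crop (295,365), and the force is near zero, so it came free. Raising it another 7 cm.

Call:
play_rows:
  rows:
    - [0,[0,-1,0],[0,0,0]]
    - [0,[0,-1.5,0],[0,0,0]]
    - [0,[0,-1.5,0],[0,0,0]]
    - [0,[0,-1.5,0],[0,0,0]]
    - [0,[0.1,-1,0],[0,0,0]]
    - [0,[0,-0.5,0],[0,0,0]]
    - [0,[0,0,0],[0,0,0]]
    - [0,[0,0,0],[0,0,0]]

```text
clock: 10.15
eef_pos: [514.4, 113.8, 279.3]
tool_rot: [-1.571, 0.001, 0.141]
force: [-0.7, -0.6, -0.9]
width: 55.1
```

Call:
play_rows:
  rows:
    - [0,[0,0,0],[0,0,0]]
    - [0,[0,0,0],[0,0,0]]
    - [0,[0,0,0],[0,0,0]]
    - [0,[0,0,0],[0,0,0]]
    - [0,[0,0,0],[0,0,0]]
    - [0,[0,0,0],[0,0,0]]
    - [0,[0,0,0],[0,0,0]]
    - [0,[0,0,0],[0,0,0]]

```text
clock: 10.95
eef_pos: [514.9, 113.8, 279.8]
tool_rot: [-1.571, -0.0, 0.141]
force: [-0.1, 0.2, -0.2]
width: 55.2
```

```bash
python3 go.py
python3 - <<'E'
from h import *
d=ctrl.get_image('scene');save(d,'s10.png',(220,90,420,290),3)
for t in ('cap','canister','jar','head'):
    for r in ctrl.regions_of(d,t)[:2]:
        ys,xs=np.nonzero(r['pixels']);print(t,round(r['conf'],2),xs.mean().round(1),ys.mean().round(1),len(xs))
print('expected top px',proj(d,(515,114,315)))
E
```

```text
10.95 [514.9 113.8 279.8] [-1.571 -0.     0.141] F [-0.1   0.25 -0.15] T [-0.002  0.026  0.01 ] 55.16958509982914 [-0.61  0.4   0.49  1.76 -0.21  1.03  0.1 ]
cm x,z 0.06545604409969613 0.009734890938319047
cap 0.89 319.2 198.8 534
cap 0.59 356.8 230.2 425
canister 0.89 251.5 211.5 1553
jar 0.77 293.3 199.5 298
jar 0.53 251.4 211.5 1577
head 0.56 266.5 169.1 775
expected top px (np.float64(316.2800390383101), np.float64(191.4528566514293))
```

View pics/s10.png

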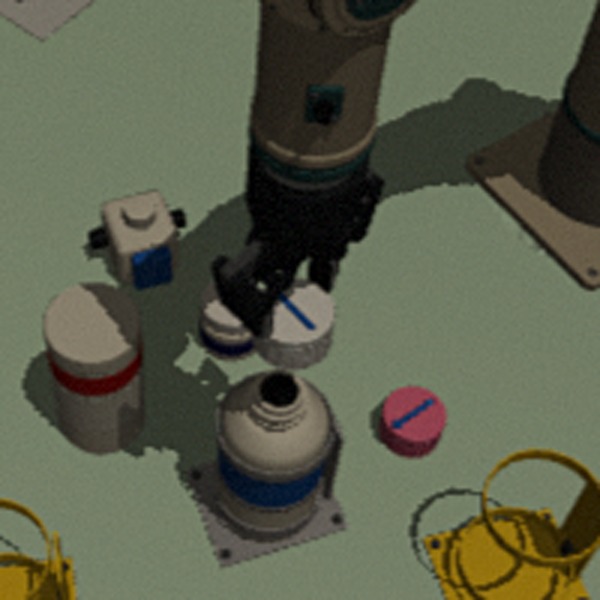

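The cap is in the gripper at crop (300,320), level, with its top matching the projected 315 mm height. The neck at (280,390) is bare. The canister and head are at the same pixels as before, and the jar is only partly hidden. Handing in.

```bash
python3 -c "
from cell import ctrl
print(ctrl.finish_job())"
```

```text
the job is handed in; nothing more can be done
None
```

The cap is off and the job is handed in, with the gripper still holding it about 10 cm straight above the neck. No verdict was reported.

- **Finding the thread:** I gripped the white cap and tried 12° anticlockwise. It was blocked: the fingers slipped and the bar stayed put. Clockwise it gave way, so the thread is left-hand.
- **Unscrewing:** I turned it clockwise about 70° (68° by the gripper, about 73° by the bar) and lifted it straight up with almost no force.
- **Last checks:** At 10.95 s the tool was vertical and still, about 100 mm above the grip height, and within about 3 mm of the neck's axis. The picture showed the cap level in the fingers and the neck bare.
- **Bystanders:** The canister stayed at the same pixels and the head within half a pixel. The jar was partly hidden by the gripper, so I judged it only by eye as unmoved.
- **Disagreements:**
  - The finger opening read 55 mm on the 60 mm cap throughout, which I did not explain, but the grip held.
  - My estimates of the cap's x differed by up to about 4 mm, from 514 to 518. A sideways reaction while turning pointed to the higher end.

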